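# Seal the packed transit case

## Task

Two grey transit cases stand with their lids part open on the packing bench. Close the larger one, pressing its lid down against the rubber seal until the front clip catches and the lid stays fully shut by itself; press firmly but without brute force, as over 60 N would crack the case. Leave the smaller case as it is, with its lid open.

Things in the scene. Friction and masses are not known exactly. Their poses are not given: they have to be found in the camera images.
- big_case: larger grey case, fixed on a stack of flattened cartons 5 to 70 mm high: 200 mm deep (its x), 260 wide (its y), 100 high; origin: centre of its underside, z up. Front faces -x (to the robot, turned up to 0.3 rad). Hinge axis along y at x = 100, z = 102 mm. The steel spring clip mid-front, 50 mm wide, stands 20 mm out from the front and reaches 135 mm above the underside.
- big_lid (a joint): its lid's angle, rad: 0 shut, grows as the front edge rises; starts 0.45 to 0.9. Plate 12 mm thick, 0.15 kg; hinge friction holds it where left (about 1 N moves it). Over the front edge's last 20 mm its bar pushes the clip aside and squeezes the seal, which springs back if let go early: 8 to 18 N there. Clip snaps at about 0; hard stop at -0.02; latched it rests at 0 to 0.01.
- big_lid_front (a point): on the outer (upper) face of the larger case's lid, mid-width, 25 mm in from its front edge: a good place to press. 175 mm from the hinge axis along the lid and 12 mm above the plane of the underside, which holds the hinge axis; 114 mm above the case's underside when shut. Turns with the lid: z out of the outer face, x towards the hinge, y along the hinge.
- small_lid_front (a point): the same point (25 mm in from the front edge, mid-width, outer face) on the lid of the smaller case (140 mm deep, 180 wide, 75 high), which stands beside the larger one on its own stack of cartons and is to be left alone, open.

How it is judged:
At the end, for the whole second after the job is handed in: The larger case's lid stays shut by its clip with nothing pressing on it (lid angle under 0.02 rad, i.e. its front edge within 4 mm of fully shut), and the smaller case's lid is within 20 mm of where it stood (value of joint big_lid below 0.02 rad and distance of small_lid_front from where it was at the start of the episode below 0.02 m); the robot touches nothing.
It fails at once if the smaller case's lid is pushed more than 40 mm from where it stood (distance of small_lid_front from where it was at the start of the episode above 0.04 m).
It fails at once if the fingers press on the larger case or its lid with over 60 N (contact force between the fingers and big_case above 60 N).
It also fails if it takes over 32 s, if anything falls off the work surface, if the arm or the gripper's body presses on something with over 40 N, if the wrist force passes 120 N, or if a joint passes its speed limit or range.

## Robot

A 7-joint arm with a two-finger parallel gripper is mounted at the origin on the work surface. World frame = base frame: x ahead of the robot, y to its left, z up, the work surface at z = 0. Lengths are in m, angles in rad, forces in N, time in s.
With the tool pointing down it reaches from about 0.425 to 0.925 m from the base axis. Payload 6.8 kg.
Tool frame: the origin (TCP) lies on the mounting face of the last link; the fingertips stand 173 mm ahead of it and the grasp point (between the pads) lies 155 mm ahead of it; z points along the fingers, y is the line along which they close (so a half turn about z gives the same grasp; the last joint's range is limited). The gripper opens to 85 mm and grips with 20 to 120 N. Pads are 22 mm wide; open, the fingers measure 114 mm over their backs; the gripper's body (76 mm by 85 mm) begins 54 mm behind the grasp point. The pads swing forward as they close: fully open they stand 13 mm farther back than shut.
Start: joints at [-1.287, 0.477, 0.022, 1.555, -0.011, 1.109, -0.083], TCP at [0.258, 0.624, 0.405] pointing down, gripper open.
Joint ranges: [-2.96, 2.96], [-0.34, 2.1], [-1.41, 1.46], [0.24, 2.44], [-1.37, 4.51], [0.17, 1.92], [-2.96, 2.96]. Speed limits (rad/s): [2.39, 2.39, 3.14, 3.14, 3.14, 3.14, 3.14].

## Interface

Orientations are given as a rotation vector (axis times angle).
In Python, from bench import r gives the robot as it stands.
- The arm moves only by the tool carry_out, never from a script. Its argument "moves" is a list of rows, each a list of 5 numbers: the shift along the tool's x, y, z in m, then the turn about the tool's z in rad, then the finger opening in m, from 0 to 0.0854. In form: [[dx, dy, dz, roll, claw], ...]. A call has exactly 8 rows; each row is the pose to reach, as a shift and turn from the pose commanded when the call began, along the tool's axes at that moment; what a row does not reach only later rows make up. A row lasts 1/10 s, in which the tool goes at most 50 mm and 8.59 degrees, less where a joint would pass 70% of its speed; a pose out of reach is approached as far as the arm can. A call with a gripper value outside its range is refused whole. The fingers move at their own pace and stop on an object; "force" is the grip in N (left out, the last holds). Time passes only in rows, so rows that repeat a pose let the fingers close, or fill a call up. It gives the time, the measured TCP pose, the force, the opening and the grip force at its end, in the units of the state.
- r.get_obs(): the state, without advancing time (a new reading comes with each control period).
- r.grab_frame(name): name is "side" or "top"; returns the picture (384x512x3 uint8, red, green, blue); there is no depth.
- r.calibration(name): a dict with "fx", "fy", "cx", "cy" (pixels), "k1" (the pictures are not rectified: a ray, as slopes to the right and down, at radius r is drawn at 1 + k1 r^2 times it, then the intrinsics apply), "rvec" (rotation vector, rad) and "tvec" (3), from world to camera coordinates, as OpenCV has them. Camera axes: x right, y down, z forward; pixel columns grow to the right and rows downward; lengths in m; the calibration is good to about 2 mm. A picture is of the moment at which its call begins. calibration takes no time and is no camera call.
- r.hand_in(): hands the job in; it is judged then, once.
The state is a dict: "clock": time; "joints": joint angles; "qvel": joint speeds; "tau": joint torques, N m; "tcp_pos": TCP position; "orientation": TCP orientation; "contact_force": force on the tool from outside, world axes, zero at the start; "moment": the same for the moment, N m; "grip_width": finger opening in m; "gripper_force": force on a finger pad.
Only numpy, scipy, OpenCV 4.12 (cv2) and the standard library are available. Lean on these libraries where they do the work, as an engineer would, in place of code of your own. Each camera call takes 0.05 s, during which the arm holds its last target. There are 200 camera calls.

## Working session

There is one attempt and no reset: what is moved stays moved. The work goes in short steps, Python scripts to look and compute and a tool call to move; the robot and the scene stay as the last step left them, time stands still between calls to the robot, and variables do not carry over. Pictures are saved under pics/ and viewed, at most 10 in all, crops included, and the job is handed in when it is done.

Besides the shell and the picture viewer there is one more tool, called after ">>>" by a JSON object that holds its "name" and its "arguments". carry_out: Moves the arm, as the interface text tells. Its arguments: {"type":"object","properties":{"moves":{"type":"array","items":{"type":"array","items":{"type":"number"}}},"force":{"type":"number"}},"required":["moves"]}

```bash
mkdir -p pics; python3 - <<'E'
from bench import r
import cv2
for n in("side","top"):
    cv2.imwrite(f"pics/{n}0.png",r.grab_frame(n)[:,:,::-1]); print(n,r.calibration(n))
print(r.get_obs())
E
```

```text
side {'fx': 470.2695953483005, 'fy': 470.2695953483005, 'cx': 262.8821210362073, 'cy': 192.52564377517663, 'k1': -0.13576120330297853, 'rvec': array([ 2.44882329, -0.15018903,  0.05425948]), 'tvec': array([-0.55996638,  0.12406959,  1.04818109])}
top {'fx': 390.3182076691283, 'fy': 390.3182076691283, 'cx': 253.79802676917947, 'cy': 193.83197782881913, 'k1': 0.022915843768688812, 'rvec': array([ 2.16037428, -2.09906155,  0.1843977 ]), 'tvec': array([-0.02836701,  0.58542146,  0.99331664])}
{'clock': 0.1, 'joints': array([-1.28711198,  0.47769543,  0.0223244 ,  1.55633222, -0.01152188,
        1.10931407, -0.08309869]), 'qvel': array([ 2.14264593e-05, -9.82207870e-04,  1.11727798e-04, -4.79126969e-03,
       -9.05773595e-04, -1.72332730e-03,  6.95600594e-04]), 'tau': array([ 3.84276427e-03, -5.97763896e+01,  1.61329251e+00, -2.81955814e+01,
        1.28073490e-02,  5.06166150e-03,  2.04601008e-05]), 'tcp_pos': array([0.25762501, 0.62363422, 0.40384571]), 'orientation': array([-6.11397315e-01, -3.08129198e+00,  2.52187878e-03]), 'contact_force': array([-0.18316272,  0.58234155, -0.07864111]), 'moment': array([-0.007068  , -0.01372169, -0.00699238]), 'gripper_force': 0.0, 'grip_width': 0.08521565790786925}
```

View pics/side0.png

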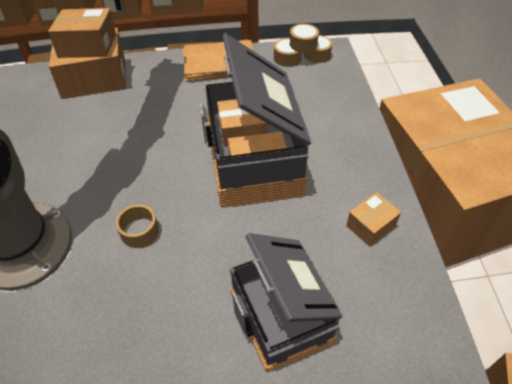

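View pics/top0.png

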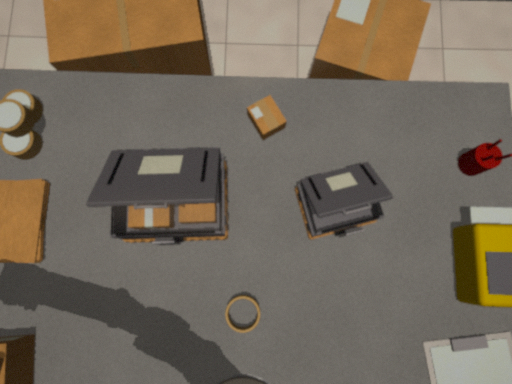

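The side view shows the larger case at about (255,130) and the smaller at (285,300). In the top view they are at (165,195) and (345,200). I'll enlarge the larger case to pick its corners.

```bash
python3 - <<'E'
import cv2
a=cv2.imread("pics/side0.png")[25:215,190:320];b=cv2.imread("pics/top0.png")[135:255,80:240]
cv2.imwrite("pics/sc.png",cv2.resize(a,None,fx=3,fy=3,interpolation=cv2.INTER_CUBIC))
cv2.imwrite("pics/tc.png",cv2.resize(b,None,fx=5,fy=5,interpolation=cv2.INTER_CUBIC))
E
```

```text
(no output)
```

View pics/sc.png

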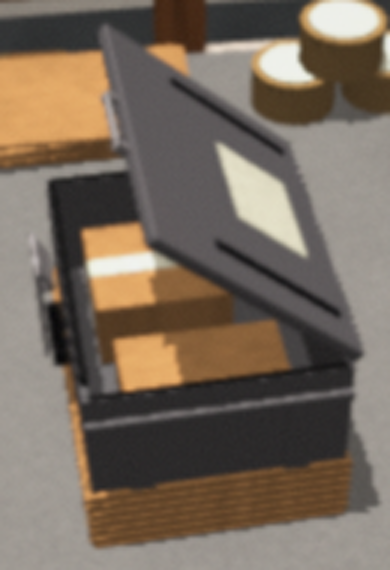

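View pics/tc.png

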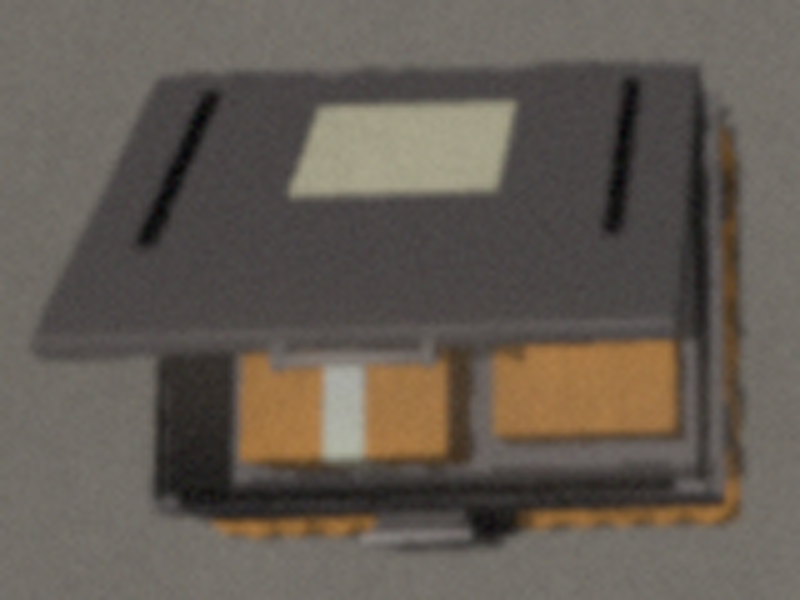

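Crops: the lid's outer face and front corners, and the case's top rim and bottom corners, are clearly visible. I'll fit the case pose and lid angle to these points in both views.

```bash
cat > fit.py <<'E'
from bench import r
import numpy as np, cv2
from scipy.optimize import least_squares
C={n:r.calibration(n) for n in("side","top")}
def proj(n,P):
    c=C[n]; p=np.array(P)@cv2.Rodrigues(c["rvec"])[0].T+c["tvec"]
    s=p[:,:2]/p[:,2:]; s=s*(1+c["k1"]*(s**2).sum(1,keepdims=True))
    return s*[c["fx"],c["fy"]]+[c["cx"],c["cy"]]
def lid(d,y,n,t): return [.1-d*np.cos(t)+n*np.sin(t),y,.102+d*np.sin(t)+n*np.cos(t)]
def world(q,P):
    x,y,a,h=q[:4]; R=np.array([[np.cos(a),-np.sin(a),0],[np.sin(a),np.cos(a),0],[0,0,1]])
    return np.array(P)@R.T+[x,y,h]
E
cat > f1.py <<'E'
from fit import *
W=.13
L=lambda d,y:('l',d,y); B=lambda x,y,z:('b',x,y,z)
S=[(L(.2,W),105,28),(L(.2,-W),152,240),(L(0,-W),360,352),(B(-.1,-W,.1),85,400),(B(.1,-W,.1),352,368),(B(-.1,-W,0),95,490),(B(.1,-W,0),350,460),(B(-.1,W,.1),52,183)]
T=[(L(.2,W),40,340),(L(.2,-W),672,322),(L(0,W),162,75),(L(0,-W),698,66),(B(-.1,W,.1),158,510),(B(-.1,-W,.1),722,500)]
def uv(L,s,o): return (np.array([k[1:] for k in L])+.5)/s-.5+o
US,UT=uv(S,3,[190,25]),uv(T,5,[80,135])
def pts(L,q): return world(q,[lid(k[0][1],k[0][2],.012,q[4]) if k[0][0]=='l' else k[0][1:] for k in L])
f=lambda q:np.r_[proj("side",pts(S,q))-US,proj("top",pts(T,q))-UT].ravel()
s=least_squares(f,[.65,.2,0,.04,.6],loss="soft_l1",x_scale=.1)
q=s.x;print(q.round(4));print(f(q).reshape(-1,2).round(1).tolist())
for t in(q[4],.3,.1,0,-.02): print(t,world(q,[lid(.175,0,.012,t)]).round(4))
R=cv2.Rodrigues(r.get_obs()["orientation"])[0];print(R.round(3))
E
python3 f1.py
```

```text
[0.5647 0.197  0.0592 0.0609 0.7125]
[[-1.0, -0.9], [0.2, 0.3], [2.2, 1.7], [-1.3, 1.8], [1.0, 0.4], [-1.4, 1.8], [-1.5, -0.0], [-2.4, -0.2], [-2.2, 0.3], [1.4, -0.0], [-0.7, -0.8], [0.5, -2.0], [-1.1, -0.7], [-2.5, -2.2]]
0.7125295498106905 [[0.5402 0.1956 0.2864]]
0.3 [[0.5012 0.1933 0.2261]]
0.1 [[0.4919 0.1927 0.1923]]
0 [[0.4898 0.1926 0.1749]]
-0.02 [[0.4896 0.1926 0.1714]]
[[-0.924  0.382 -0.001]
 [ 0.382  0.924 -0.002]
 [-0.    -0.002 -1.   ]]
```

The fit is good to about 1.5 px: case at (0.565, 0.197), yaw 0.06, base height 0.061, lid angle 0.71. I'll raise the tool first, then travel over the lid with the fingers shut.

>>> {"name": "carry_out", "arguments": {"moves": [[0,0,-0.05,0,0],[0,0,-0.1,0,0],[-0.04,-0.027,-0.11,-0.1,0],[-0.08,-0.054,-0.11,-0.2,0],[-0.12,-0.081,-0.11,-0.3,0],[-0.16,-0.109,-0.11,-0.4,0],[-0.2,-0.136,-0.11,-0.45,0],[-0.24,-0.163,-0.11,-0.45,0]]}}

```text
clock: 0.9
tcp_pos: [0.418, 0.3795, 0.5144]
orientation: [0.094, -3.14, 0.0]
contact_force: [0.2, 0.4, 1.1]
grip_width: -0.0001
gripper_force: 0.0
```

```bash
cat > where.py <<'E'
import sys
from fit import *
o=r.get_obs();R=cv2.Rodrigues(o["orientation"])[0]
print(o["clock"],o["tcp_pos"].round(4),R.round(3).tolist(),o["contact_force"].round(2),o["grip_width"])
q=[.5647,.197,.0592,.0609]
for t in map(float,sys.argv[1:]):
    w=world(q,[lid(.175,0,.012,t)])[0]+[0,0,.173]
    print(t,w.round(4),"tool shift",(R.T@(w-o["tcp_pos"])).round(4))
E
python3 where.py .7125
```

```text
0.9 [0.418  0.3795 0.5144] [[-0.998, -0.06, -0.0], [-0.06, 0.998, -0.0], [0.0, -0.0, -1.0]] [0.23 0.37 1.13] -0.00011200840735818184
0.7125 [0.5402 0.1955 0.4594] tool shift [-0.111  -0.1909  0.0551]
```

>>> {"name": "carry_out", "arguments": {"moves": [[-0.022,-0.038,0,0,0],[-0.044,-0.076,0,0,0],[-0.066,-0.114,0,0,0],[-0.088,-0.152,0,0,0],[-0.111,-0.191,0,0,0],[-0.111,-0.191,0,0,0],[-0.111,-0.191,0.02,0,0],[-0.111,-0.191,0.03,0,0]]}}

```text
clock: 1.7
tcp_pos: [0.5388, 0.1973, 0.4831]
orientation: [0.091, -3.138, 0.001]
contact_force: [-0.7, -0.1, -0.8]
grip_width: -0.0001
gripper_force: 0.0
```

```bash
python3 - <<'E'
from bench import r
import cv2
a=r.grab_frame("side")[0:215,100:360,::-1]
cv2.imwrite("pics/s1.png",cv2.resize(a,None,fx=2.5,fy=2.5))
E
python3 where.py .7125 .6 .5 .4 .3 .2 .1 .08 .05 0 -.02
```

```text
1.75 [0.5384 0.1976 0.4816] [[-0.998, -0.059, -0.004], [-0.059, 0.998, -0.002], [0.004, -0.002, -1.0]] [-1.91 -0.42 -1.17] 0.0002550941218920941
0.7125 [0.5402 0.1955 0.4594] tool shift [-0.0018 -0.0021  0.0222]
0.6 [0.5271 0.1948 0.4446] tool shift [ 0.0112 -0.0021  0.037 ]
0.5 [0.517  0.1942 0.4303] tool shift [ 0.0213 -0.002   0.0514]
0.4 [0.5083 0.1937 0.4151] tool shift [ 0.03   -0.002   0.0666]
0.3 [0.5012 0.1932 0.3991] tool shift [ 0.037  -0.002   0.0827]
0.2 [0.4957 0.1929 0.3824] tool shift [ 0.0424 -0.002   0.0993]
0.1 [0.4919 0.1927 0.3653] tool shift [ 0.0461 -0.0019  0.1165]
0.08 [0.4913 0.1927 0.3618] tool shift [ 0.0467 -0.0019  0.1199]
0.05 [0.4906 0.1926 0.3566] tool shift [ 0.0474 -0.0019  0.1252]
0.0 [0.4898 0.1926 0.3479] tool shift [ 0.0481 -0.0019  0.1339]
-0.02 [0.4896 0.1926 0.3444] tool shift [ 0.0483 -0.0019  0.1374]
```

View pics/s1.png

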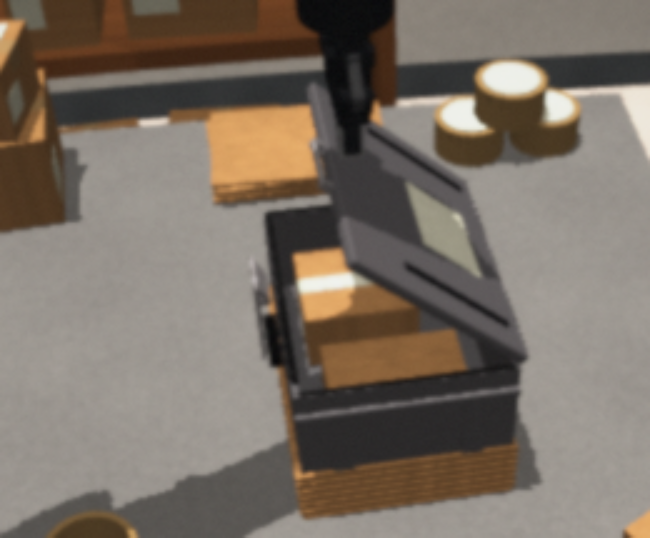

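The fingertips are over the lid, mid-width, near the front edge (crop pixel (352,148)). I'll follow the arc down, staying short of the clip.

>>> {"name": "carry_out", "arguments": {"moves": [[-0.002,0,0.012,0,0],[-0.002,0,0.024,0,0],[0.008,0,0.037,0,0],[0.018,0,0.051,0,0],[0.027,0,0.066,0,0],[0.034,0,0.082,0,0],[0.038,0,0.095,0,0],[0.038,0,0.095,0,0]]}}

```text
clock: 2.55
tcp_pos: [0.5001, 0.1952, 0.3877]
orientation: [0.093, -3.137, 0.003]
contact_force: [-0.3, 0.2, -0.1]
grip_width: -0.0
gripper_force: 0.0
```

```bash
python3 - <<'E'
from bench import r
import cv2
a=r.grab_frame("side")[0:215,100:360,::-1]
cv2.imwrite("pics/s2.png",cv2.resize(a,None,fx=2.5,fy=2.5))
E
python3 where.py .1 .05 0 -.02
```

```text
2.6 [0.5009 0.1953 0.3889] [[-0.998, -0.059, -0.002], [-0.059, 0.998, -0.001], [0.002, -0.001, -1.0]] [-1.15 -0.35 -1.12] -9.866946443223792e-05
0.1 [0.4919 0.1927 0.3653] tool shift [ 0.0091 -0.0021  0.0236]
0.05 [0.4906 0.1926 0.3566] tool shift [ 0.0103 -0.002   0.0323]
0.0 [0.4898 0.1926 0.3479] tool shift [ 0.0111 -0.002   0.041 ]
-0.02 [0.4896 0.1926 0.3444] tool shift [ 0.0113 -0.002   0.0445]
```

View pics/s2.png

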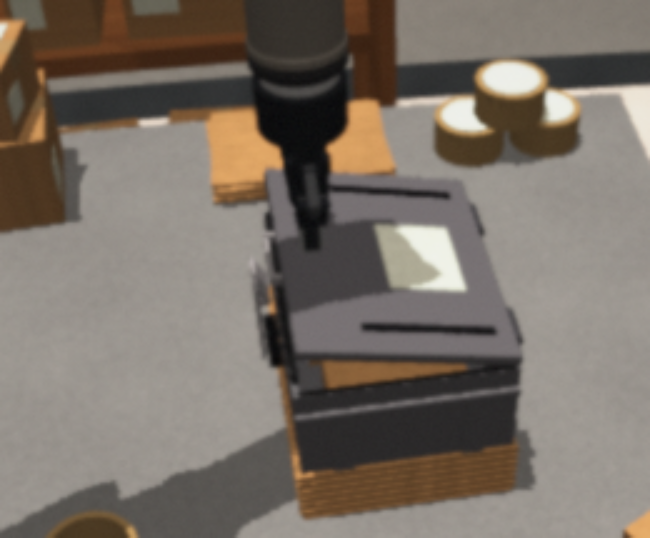

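The lid is following the fingers (tip at crop (312,245)) and the clip is still clear ahead of it. I'll continue in smaller steps.

>>> {"name": "carry_out", "arguments": {"moves": [[0.002,0,0.005,0,0],[0.004,0,0.01,0,0],[0.005,0,0.015,0,0],[0.005,0,0.019,0,0],[0.005,0,0.022,0,0],[0.005,0,0.025,0,0],[0.005,0,0.028,0,0],[0.005,0,0.028,0,0]]}}

```text
clock: 3.4
tcp_pos: [0.4962, 0.1949, 0.3615]
orientation: [0.091, -3.14, 0.0]
contact_force: [-0.5, 0.8, 0.2]
grip_width: 0.0001
gripper_force: 0.2
```

>>> {"name": "carry_out", "arguments": {"moves": [[0,0,0.002,0,0],[0,0,0.004,0,0],[0,0,0.006,0,0],[0,0,0.007,0,0],[0,0,0.008,0,0],[0,0,0.009,0,0],[0,0,0.01,0,0],[0,0,0.01,0,0]]}}

```text
clock: 4.2
tcp_pos: [0.4957, 0.1949, 0.3521]
orientation: [0.092, -3.138, 0.0]
contact_force: [-5.6, -0.4, 7.8]
grip_width: -0.0001
gripper_force: 4.0
```

>>> {"name": "carry_out", "arguments": {"moves": [[0,0,0.001,0,0],[0,0,0.002,0,0],[0,0,0.003,0,0],[0,0,0.004,0,0],[0,0,0.005,0,0],[0,0,0.005,0,0],[0,0,0.005,0,0],[0,0,0.005,0,0]]}}

```text
clock: 5.0
tcp_pos: [0.4955, 0.1948, 0.3477]
orientation: [0.091, -3.138, -0.0]
contact_force: [-8.4, -2.6, 15.6]
grip_width: 0.0001
gripper_force: 7.7
```

>>> {"name": "carry_out", "arguments": {"moves": [[0,0,0.001,0,0],[0,0,0.0015,0,0],[0,0,0.002,0,0],[0,0,0.0025,0,0],[0,0,0.003,0,0],[0,0,0.003,0,0],[0,0,0.003,0,0],[0,0,0.003,0,0]]}}

```text
clock: 5.8
tcp_pos: [0.4955, 0.1948, 0.3462]
orientation: [0.091, -3.138, -0.001]
contact_force: [-14.1, -3.8, 30.0]
grip_width: -0.0002
gripper_force: 14.6
```

>>> {"name": "carry_out", "arguments": {"moves": [[0,0,0.0005,0,0],[0,0,0.001,0,0],[0,0,0.001,0,0],[0,0,0.001,0,0],[0,0,0.001,0,0],[0,0,0.001,0,0],[0,0,0.001,0,0],[0,0,0.001,0,0]]}}

```text
clock: 6.6
tcp_pos: [0.4955, 0.1947, 0.3461]
orientation: [0.091, -3.138, -0.002]
contact_force: [-16.3, -4.9, 36.9]
grip_width: 0.0001
gripper_force: 18.6
```

One more mm commanded moved the tool only 0.1 mm, so it's against the hard stop. I'll back off and look.

>>> {"name": "carry_out", "arguments": {"moves": [[0,0,-0.003,0,0],[0,0,-0.006,0,0],[0,0,-0.01,0,0],[0,0,-0.02,0,0],[0,0,-0.05,0,0],[0,0,-0.09,0,0],[0,0,-0.13,0,0],[0,0,-0.15,0,0]]}}

```text
clock: 7.4
tcp_pos: [0.4969, 0.1948, 0.4967]
orientation: [-0.091, 3.135, 0.004]
contact_force: [0.5, 0.5, -0.5]
grip_width: 0.0003
gripper_force: 0.0
```

```bash
python3 - <<'E'
from bench import r
import cv2
a=r.grab_frame("side")[60:215,190:330,::-1]
cv2.imwrite("pics/s3.png",cv2.resize(a,None,fx=3.8,fy=3.8,interpolation=cv2.INTER_CUBIC))
from fit import *
q=[.5647,.197,.0592,.0609]
for t in(0,.05,.1):
  p=proj("side",world(q,[lid(.2,-.13,.012,t),lid(.2,-.13,0,t),lid(.2,.13,.012,t)]))
  print(t,((p-[190,60])*3.8).round().tolist())
print(r.get_obs()["contact_force"],r.get_obs()["tcp_pos"])
E
```

```text
0 [[99.0, 362.0], [101.0, 377.0], [53.0, 79.0]]
0.05 [[100.0, 349.0], [100.0, 364.0], [53.0, 67.0]]
0.1 [[101.0, 336.0], [100.0, 352.0], [54.0, 54.0]]
[1.23275214 0.59264644 3.00380941] [0.49739748 0.19491548 0.49893265]
```

View pics/s3.png

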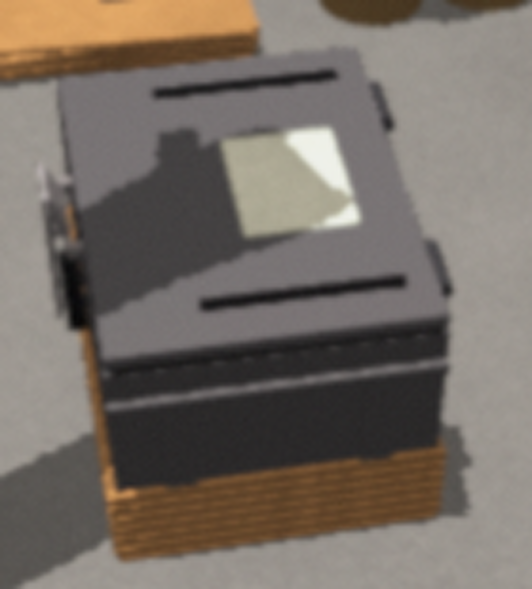

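The lid is flat: its near front corner sits at (103,361), against a prediction of (99,362) for fully shut and (100,349) for 0.05 rad. It stays shut with the tool well clear, so I'm handing in.

```bash
python3 -c "
from bench import r
print(r.hand_in())"
```

```text
the job is handed in; nothing more can be done
None
```

The larger case is closed and its lid stays shut with nothing pressing on it (peak reading about 41 N, limit 60 N); the smaller case was never approached; handed in at about 7.5 s, but the hand-in returned no verdict.

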